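Right the toppled stock bin and slide it home in the lane it fits

TASK

A blue stock bin has toppled onto its side on the bench: tip it back onto its base without picking it up off the bench. Then slide it, still upright, into whichever of the two yellow gauge lanes it fits, all the way in until it stands against the lane's back stop, and leave the other things on the bench where they are.

Things in the scene. Friction and masses are not known exactly. Their poses are not given: they have to be found in the camera images.
- bin_center (a point): Middle of the toppled blue plastic bin: an open-topped box 120 (own x) by 100 (own y) by 75 mm high (own z, underside to mouth), walls 4 mm, about 0.25 kg, blank white cards on both x ends. This point is 37.5 mm above its underside. It starts on its -y side: own +y up (100 mm tall), mouth (own +z) level and facing world -y within about 25 degrees, underside towards the lanes.
- bin: The same bin: centre of its underside, same axes. Pushed near its upper edge from the mouth side towards its underside it does not slide but rolls over its lower underside edge; past about 30 degrees it drops onto its base by itself. Upright, own z points up and its +y side faces roughly the lanes; pushed low it slides.
- lane_a_home (a point): Lane A, fixed, yellow: inside width 136 mm, side fences and back stop 30 mm high, floor is the bench. Open to own -y (roughly world -y), own x across, z up. Point: where the bin's middle is when it stands centred against the stop, 37.5 mm up, stop face 50 mm ahead (+y). Fences reach 75 mm before the point (-y), then guides flare 13 mm wider a side, to 111 mm before it.
- lane_b_home (a point): Lane B, the same kind of yellow lane but only 90 mm wide inside, beside lane A (centres 160 mm apart, on either side of it); point and axes as for lane A. Made for smaller bins.
- bay: Fixed blue steel beam behind the two lanes, 360 mm long (own x), 50 mm high with two 90 mm high end posts 170 mm either side of its middle; its front face is 75 mm beyond the line of the lanes' points. Origin on the bench midway between the lanes' points; axes as the lanes'.
- small_bin_center (a point): Bystander: smaller blue bin standing upright, 80 x 100 x 60 mm; its middle.
- valve: Bystander: aluminium valve block 70 x 50 mm, 75 mm high with its fittings; centre of its underside.
- coupler: Bystander: steel coupler tube standing on end, 60 mm across, 60 mm high; centre of its underside.
- carton: Bystander: cardboard carton 120 x 90 x 60 mm; centre of its underside.
- cylinder: Bystander: pneumatic cylinder lying, 120 mm body plus a 50 mm rod along own +x, 46 mm wide, 42 mm high; middle of its underside.
There are look-alikes about, which are no part of the job. What is shaped like the bin but pink or turquoise is not meant.

How it is judged:
By the outcome, as a careful person would: the job done as asked, in the order asked, and still so for the second after the job is handed in, with the robot touching nothing.
It also fails if it takes over 72 s, if anything falls off the work surface, if the arm or the gripper's body presses on something with over 40 N, if the wrist force passes 120 N, or if a joint passes its speed limit or range.

ROBOT

A 6-joint arm with a two-finger parallel gripper is mounted at the origin on the work surface. World frame = base frame: x ahead of the robot, y to its left, z up, the work surface at z = 0. Lengths are in mm, angles in rad, forces in N, time in s.
With the tool pointing down it reaches from about 250 to 850 mm from the base axis. Payload 12.5 kg.
Tool frame: the origin (TCP) lies at the very end of the fingers, on their centre line; the grasp point (between the pads) lies 19 mm behind it; z points along the fingers, y is the direction in which the jaws open and shut (so a half turn about z gives the same grasp; the last joint's range is limited). The gripper opens to 93 mm and grips with 3 to 60 N. Pads are 15 mm wide; open, the fingers measure 128 mm over their backs; the gripper's body (75 mm by 188 mm) begins 65 mm behind the grasp point.
Start: joints at [-1.337, 0.351, 1.652, -0, 1.139, -0.085], TCP at [172.404, -522.265, 218.633] pointing down, gripper open.
Joint ranges: [-2.75, 2.75], [-0.79, 2.1], [0.01, 2.65], [-1.57, 4.71], [0.07, 3.14], [-2.87, 2.87]. Speed limits (rad/s): [2.22, 2.22, 2.79, 3.14, 3.14, 3.14].

INTERFACE

Orientations are given as a unit quaternion [x, y, z, w].
In Python, from plant import * gives the robot as it stands.
- The arm moves only by the shell command python3 -m pendant 'ROWS' [FORCE]. ROWS is JSON, a list of rows, each a list of 3 entries, a list of its own where there are three numbers: the shift along the tool's x, y, z as a fraction of full scale, then the turn, a rotation vector about the tool's x, y, z as a fraction of full scale, then the opening, from 0 (shut) to 1 (fully open). In form: [[[tx, ty, tz], [ax, ay, az], grip], ...]. A call has 1 to 8 rows; each row is the pose to reach, as a shift and turn from the pose commanded when the call began, along the tool's axes at that moment, turning the shorter way round; what a row does not reach only later rows make up. Full scale, the value 1, is 0.15 m for a shift and 180 degrees for a turn. A row lasts 1/8 s, in which the tool goes at most 62.5 mm and 10.7 degrees, less where a joint would pass 70% of its speed; a pose out of reach is approached as far as the arm can. A call with a number of a shift or a turn outside -1 to 1 is refused whole. A call with a gripper value outside its range is refused whole. The fingers move at their own pace and stop on an object; FORCE is the grip in N (left out, the last holds). Time passes only in rows, so rows that repeat a pose let the fingers close. It gives the time, the measured TCP pose, the force and the opening at its end, in the units of the state.
- get_obs(): the state, without advancing time (a new reading comes with each control period).
- grab_frame(name): name is "side" or "top"; returns the picture (384x512x3 uint8, blue, green, red); there is no depth.
- camera_model(name): a dict with "mtx" (3x3 intrinsics, pixels), "origin" and "attitude" of the camera in the world. Camera axes: x right, y down, z forward; pixel columns grow to the right and rows downward; lengths in mm; the calibration is good to about 2 mm. A picture is of the moment at which its call begins. camera_model takes no time and is no camera call.
- sign_off(): hands the job in, once; it reports no verdict.
Trained networks look in the newest picture that a camera, given by its name, has taken for a name from the list of things; names that differ only in an ending like _2 or _b are one class to them, and where a whole thing is asked for, a point or a joint stands for the part that bears it (a point fixed in the world has none). Each returns a list of dicts, best first, with "score" (0 to 1); they miss things now and then, are a little off and sometimes report something else, mostly with a low value. They report only what shows in the picture. A call takes as long as a camera call. They do not tell look-alikes from the thing itself.
- look_for(camera, label): "uv" ([column, row] in pixels, amid what is visible of it).
- place_of(camera, label): "uv" ([column, row] in pixels: a listed point, or the origin of a listed thing).
The state is a dict: "t": time; "joint_positions": joint angles; "joint_velocities": joint speeds; "joint_efforts": joint torques, N m; "tool_pos": TCP position; "tool_rot": TCP orientation; "force": force on the tool from outside, world axes, zero at the start; "wrist_torque": the same for the moment, N m; "gripper_width": opening from 0.0 (shut) to 1.0 (fully open).
Only numpy, scipy, OpenCV 4.12 (cv2) and the standard library are available. Lean on these libraries where they do the work, as an engineer would, in place of code of your own. Each camera call takes 0.05 s, during which the arm holds its last target.

## Working session

There is one attempt and no reset: what is moved stays moved. The work goes in short steps, Python scripts to look and compute and a shell command to move; the robot and the scene stay as the last step left them, time stands still between calls to the robot, and variables do not carry over. Pictures are saved under pics/ and viewed, and the job is handed in when it is done.

```bash
ls; mkdir -p pics
cat > h.py <<'E'
from plant import *
import numpy as np, cv2
from scipy.spatial.transform import Rotation as R
def ray(cam,uv):
    m=camera_model(cam); K=np.array(m["mtx"]); a=np.array(m["attitude"])
    Rm=a if a.shape==(3,3) else R.from_quat(a).as_matrix()
    d=Rm@np.linalg.inv(K)@np.array([uv[0],uv[1],1.]); return np.array(m["origin"]),d
def atz(cam,uv,z):
    o,d=ray(cam,uv); return (o+d*(z-o[2])/d[2]).round(1)
def proj(cam,p):
    m=camera_model(cam); K=np.array(m["mtx"]); a=np.array(m["attitude"])
    Rm=a if a.shape==(3,3) else R.from_quat(a).as_matrix()
    c=Rm.T@(np.array(p,float)-np.array(m["origin"])); c=K@c; return (c[:2]/c[2]).round(1)
def tri(u1,u2):
    o1,d1=ray("top",u1);o2,d2=ray("side",u2);d1=d1/np.linalg.norm(d1);d2=d2/np.linalg.norm(d2)
    s=np.linalg.lstsq(np.c_[d1,-d2],o2-o1,rcond=None)[0]
    a=o1+s[0]*d1;b=o2+s[1]*d2; return ((a+b)/2).round(1),np.linalg.norm(a-b).round(1)
E
python3 - <<'E'
from h import *
for c in("top","side"):
    f=grab_frame(c); cv2.imwrite(f"pics/{c}0.png",cv2.resize(f,None,fx=1.5,fy=1.5)); print(camera_model(c))
H={"bin_center":37.5,"lane_a_home":37.5,"lane_b_home":37.5,"bay":0,"small_bin_center":30,"valve":0}
H["bin_center"]=50
for n,z in H.items():
    for c in("top","side"):
        for d in place_of(c,n)[:3]: print(n,c,np.round(d["uv"],1),round(d["score"],2),atz(c,d["uv"],z))
print(get_obs())
E
```

```text
pics
{'mtx': array([[402.15848501,   0.        , 247.56559131],
       [  0.        , 402.15848501, 186.00050747],
       [  0.        ,   0.        ,   1.        ]]), 'origin': array([ 369.85539727, -145.3249636 , 1130.46877914]), 'attitude': array([-0.7001787 ,  0.70989691, -0.04705298,  0.05985128])}
{'mtx': array([[407.74487634,   0.        , 263.21670978],
       [  0.        , 407.74487634, 194.570975  ],
       [  0.        ,   0.        ,   1.        ]]), 'origin': array([-25.08867862, 831.1222992 , 687.28707154]), 'attitude': array([-0.23462577,  0.83030102, -0.49003963,  0.12414555])}
bin_center top [315.  298.8] 0.93 [ 235.6 -298.3   50. ]
bin_center top [278.  167.8] 0.79 [ 583.8 -210.5   50. ]
bin_center top [309.5 222.2] 0.66 [ 434.4 -291.1   50. ]
bin_center side [259.6 185.4] 0.79 [ 585.4 -200.7   50. ]
bin_center side [312. 213.] 0.75 [ 364.5 -136.9   50. ]
bin_center side [312.8 185.8] 0.6 [ 435.1 -296.1   50. ]
lane_a_home top [110.8 144.9] 0.92 [659.4 256.6  37.5]
lane_a_home side [142.2 251.5] 0.97 [662.5 256.2  37.5]
lane_b_home top [112.5 198.6] 0.98 [507.3 246
[... 394 characters left out ...]
t': 0.7, 'joint_positions': array([-1.33655843e+00,  3.50657514e-01,  1.65178483e+00,  2.89718542e-06,
        1.13906861e+00, -8.46183083e-02]), 'joint_velocities': array([ 0.00024529,  0.00036386,  0.00095683,  0.0001916 , -0.00068235,
        0.00131444]), 'joint_efforts': array([-4.87743928e-04, -4.97172725e+01, -2.85458869e+01,  6.99391519e-02,
        2.19654129e-02, -3.65626079e-06]), 'tool_pos': array([ 172.43062942, -522.27557301,  218.66161472]), 'tool_rot': array([9.87318331e-01, 1.58752988e-01, 4.36516959e-06, 4.06376567e-05]), 'force': array([0.34289711, 0.41993271, 0.37349174]), 'wrist_torque': array([-0.00088193, -0.02522141, -0.00562889]), 'gripper_width': 0.9970733175656363}
```

View pics/top0.png

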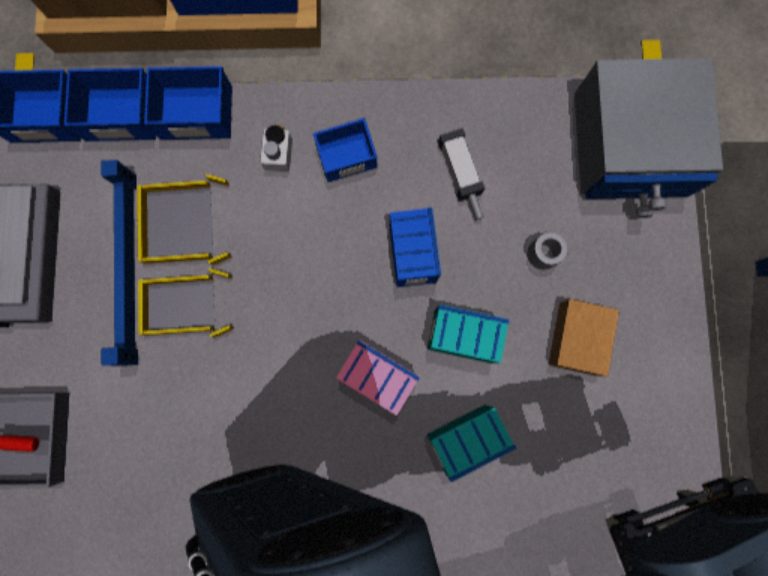

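View pics/side0.png

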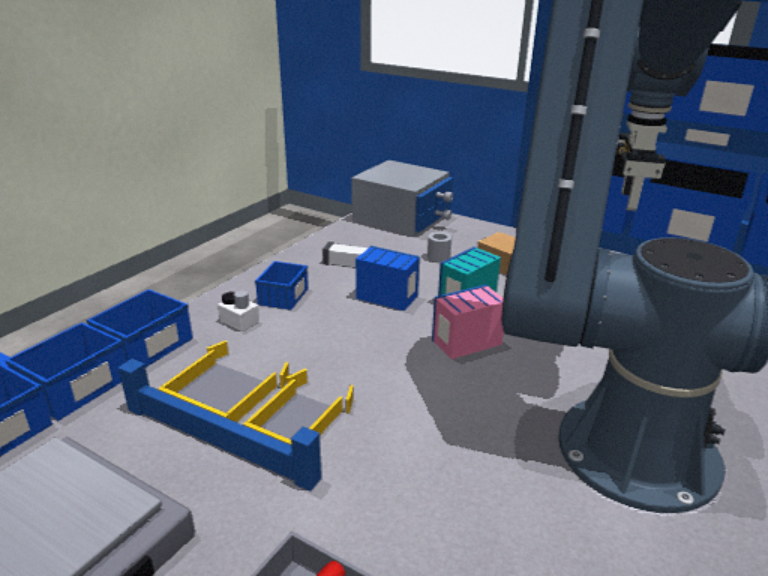

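The top picture shows the blue bin lying at about (277,165) in original pixels, with turquoise and pink look-alikes nearer the robot. Lane A, the wider one, is at about (111,145) and lane B at (112,199). Next I'll measure the bin's yaw.

Run:
```python
from h import *
f=grab_frame("top")
c=f[125:205,240:320]; cv2.imwrite("pics/z.png",cv2.resize(c,None,fx=7,fy=7,interpolation=cv2.INTER_CUBIC))
s=grab_frame("side")[150:220,225:295]; cv2.imwrite("pics/zs.png",cv2.resize(s,None,fx=7,fy=7,interpolation=cv2.INTER_CUBIC))
for n in("lane_a_home","lane_b_home","bay"):
  for c in("top","side"):
    for d in place_of(c,n)[:2]: print(n,c,np.round(d["uv"],1),round(d["score"],2),atz(c,d["uv"],0 if n=="bay" else 37.5))
```

```text
lane_a_home top [108.8 143.1] 0.78 [664.7 262.5  37.5]
lane_a_home side [143.3 248.6] 0.56 [669.1 245.7  37.5]
lane_b_home top [113.3 201.4] 0.56 [499.5 243.4  37.5]
lane_b_home side [193.9 273.1] 0.73 [496.5 251.3  37.5]
bay side [168.9 275.2] 0.66 [574.6 257.8   0. ]
```

View pics/z.png

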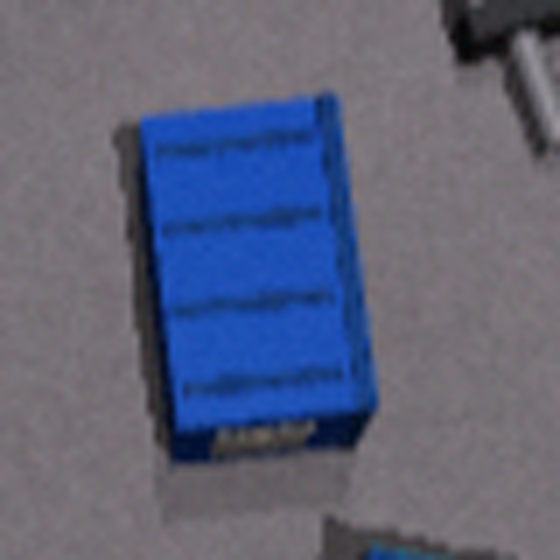

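View pics/zs.png

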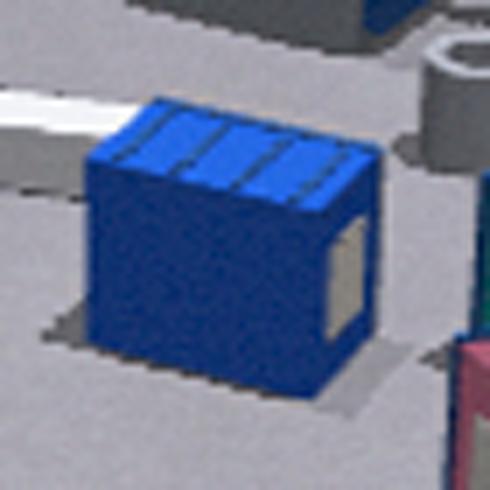

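The zooms show the bin's top-face corners at about (260,142), (288.3,138.6), (294,183.3) and (264.6,186.7), with the dark mouth rim on the right (world -y).

Run:
```python
from h import *
C=np.array([[140,118],[338,95],[378,408],[172,432]])/7+[240,125]
P=np.array([atz("top",c,100) for c in C]);print(P)
print("ctr",P.mean(0)); 
e=P[0]-P[3]+P[1]-P[2]; print("x axis angle",np.degrees(np.arctan2(e[1],e[0])),np.linalg.norm(e)/2)
e=P[0]-P[1]+P[3]-P[2]; print("y edge", np.degrees(np.arctan2(e[1],e[0]))-90,np.linalg.norm(e)/2)
f=grab_frame("top")[110:230,60:160]; cv2.imwrite("pics/zl.png",cv2.resize(f,None,fx=5,fy=5,interpolation=cv2.INTER_CUBIC))
f=grab_frame("side")[220:330,80:240]; cv2.imwrite("pics/zls.png",cv2.resize(f,None,fx=5,fy=5,interpolation=cv2.INTER_CUBIC))
```

```text
[[ 644.3 -161.8  100. ]
 [ 651.9 -236.4  100. ]
 [ 532.4 -247.9  100. ]
 [ 524.6 -171.6  100. ]]
ctr [ 588.3   -204.425  100.   ]
x axis angle 5.0885857408145405 120.07323806743946
y edge 5.82710892839944 75.84189145848092
```

View pics/zl.png

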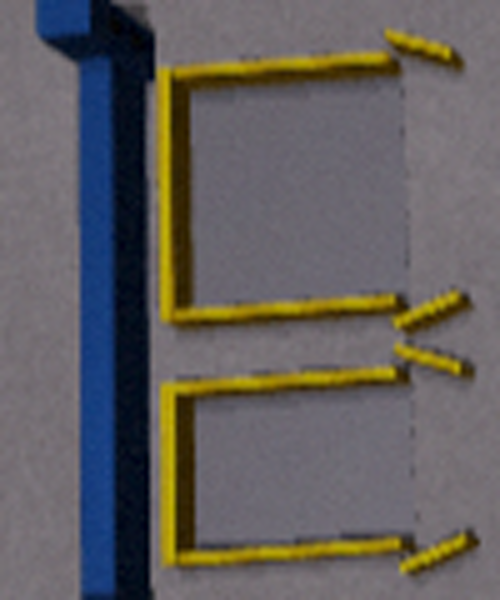

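View pics/zls.png

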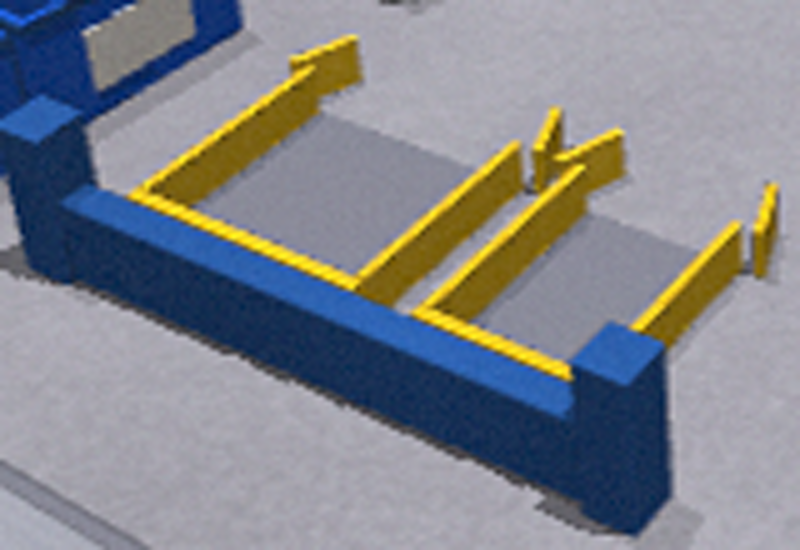

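Run:
```python
from h import *
Q={"A up back":(174,78),"A up front":(398,67),"A lo back":(174,312),"A lo front":(396,297),"B up back":(174,391),"B up f":(402,378),"B lo b":(174,549),"B lo f":(408,541)}
P={}
for k,v in Q.items():
    P[k]=atz("top",np.array(v)/5+[60,110],30); print(k,P[k])
d=P["A up front"]-P["A up back"]+P["A lo front"]-P["A lo back"]; print(np.degrees(np.arctan2(d[1],d[0]))+90)
d=P["B up f"]-P["B up back"]+P["B lo f"]-P["B lo b"]; print(np.degrees(np.arctan2(d[1],d[0]))+90)
a=P["A up back"]-P["A lo back"]; print(np.linalg.norm(a),np.degrees(np.arctan2(a[1],a[0])))
a=P["A up back"]-P["B lo b"]; print(np.degrees(np.arctan2(a[1],a[0])))
yd=np.array([-np.sin(np.radians(4)),np.cos(np.radians(4)),0])
print("home A",(P["A up back"]+P["A lo back"])/2-50*yd)
o=get_obs();print(R.from_quat(o["tool_rot"]).as_matrix().round(3))
```

```text
A up back [718.9 307.6  30. ]
A up front [723.  179.2  30. ]
A lo back [582.9 301.4  30. ]
A lo front [589.5 176.6  30. ]
B up back [538.1 299.4  30. ]
B up f [543.5 171.9  30. ]
B lo b [450.1 295.4  30. ]
B lo f [452.7 166.   30. ]
2.4198273621673394
1.7836440564576748
136.14125017789428 2.6102062261370937
2.598694655203177
home A [654.38782369 254.62179749  30.        ]
[[ 0.95   0.313  0.   ]
 [ 0.313 -0.95   0.   ]
 [ 0.    -0.    -1.   ]]
```

The lane widths check out at 136 and 88 mm. Lane A home is at about (653,254) with yaw about 2.5°, and the bin's yaw is about 5.4°. I'll move to the mouth side, turning the tool so its y axis lies along the bin's x.

```bash
python3 -m pendant '[[[0.12,-0.05,0],[0,0,-0.054],0.5],[[0.25,-0.1,0],[0,0,-0.108],0.5],[[0.38,-0.16,0],[0,0,-0.162],0.5],[[0.5,-0.22,0],[0,0,-0.216],0.5],[[0.63,-0.3,0],[0,0,-0.27],0.5],[[0.76,-0.38,0],[0,0,-0.324],0.5],[[0.88,-0.45,0],[0,0,-0.378],0.5],[[1,-0.5,0],[0,0,-0.428],0.5]]' 20
python3 - <<'E'
from h import *
o=get_obs();M=R.from_quat(o["tool_rot"]).as_matrix();print(M.round(3))
print(M.T@(np.array([596,-292,218])-o["tool_pos"])/150)
E
```

```text
t: 2.2
tool_pos: [291.8, -403.4, 218.7]
tool_rot: [0.672, 0.741, -0.0, 0.0]
force: [-0.3, 0.3, 0.4]
gripper_width: 0.502
[[-0.098  0.995  0.   ]
 [ 0.995  0.098 -0.   ]
 [-0.     0.    -1.   ]]
[0.54097876 2.09116121 0.00493861]
```

```bash
python3 -m pendant '[[[0,0.2,0],[0,0,0],0.5],[[0,0.4,0],[0,0,0],0.5],[[0,0.6,0],[0,0,0],0.5],[[0,0.8,0],[0,0,0],0.5],[[0,1,0],[0,0,0],0.5]]'
python3 -m pendant '[[[0.1,0.2,0],[0,0,0],0.5],[[0.2,0.4,0],[0,0,0],0.5],[[0.3,0.6,0],[0,0,0],0.5],[[0.4,0.85,0],[0,0,0],0.5],[[0.5,1,0],[0,0,0],0.5],[[0.5,1,0],[0,0,0],0.5]]'
python3 - <<'E'
from h import *
o=get_obs();M=R.from_quat(o["tool_rot"]).as_matrix();print(M.round(3))
print(M.T@(np.array([596,-287,87])-o["tool_pos"])/150)
f=grab_frame("top"); cv2.imwrite("pics/top1.png",cv2.resize(f,None,fx=1.5,fy=1.5))
E
```

```text
t: 2.82
tool_pos: [441.7, -390.0, 218.6]
tool_rot: [0.674, 0.739, -0.0, 0.0]
force: [0.3, -0.4, 0.6]
gripper_width: 0.499
t: 3.58
tool_pos: [584.0, -300.5, 218.3]
tool_rot: [0.673, 0.74, 0.0, -0.0]
force: [-0.3, -0.1, 0.6]
gripper_width: 0.5
[[-0.095  0.996 -0.   ]
 [ 0.996  0.095  0.   ]
 [ 0.    -0.    -1.   ]]
[0.08161347 0.08807728 0.8750107 ]
```

View pics/top1.png

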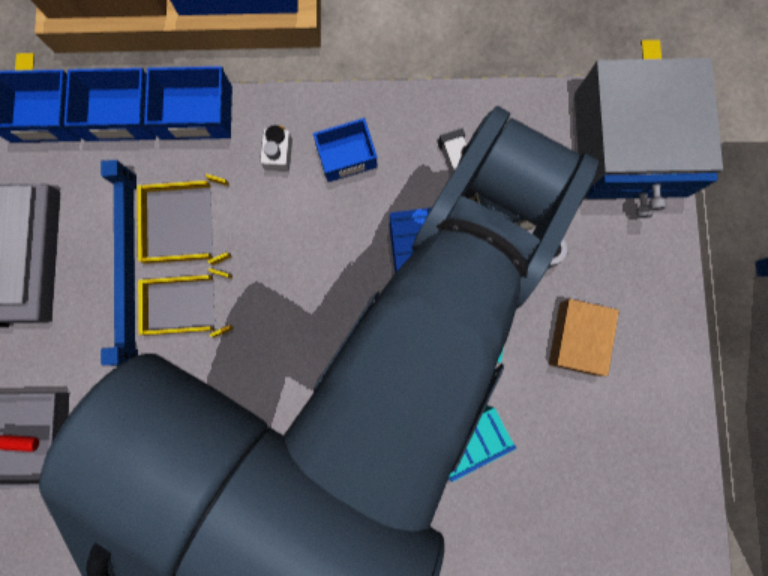

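The arm now hides the bin from above, and it is placed just behind the mouth. Next I descend to 87 mm, which is above everything nearby except the bin.

```bash
python3 -m pendant '[[[0.02,0.03,0.2],[0,0,0],0.5],[[0.04,0.06,0.4],[0,0,0],0.5],[[0.06,0.08,0.6],[0,0,0],0.5],[[0.07,0.088,0.78],[0,0,0],0.5],[[0.07,0.088,0.87],[0,0,0],0.5],[[0.07,0.088,0.87],[0,0,0],0.5]]'
python3 - <<'E'
from h import *
f=grab_frame("side")
print(place_of("side","bin_center")[:3])
cv2.imwrite("pics/s1.png",cv2.resize(f[100:290,180:430],None,fx=3,fy=3))
E
```

```text
t: 4.38
tool_pos: [594.6, -290.4, 87.8]
tool_rot: [0.674, 0.739, -0.0, -0.0]
force: [-0.3, -0.6, 0.1]
gripper_width: 0.5
[{'uv': [307.3, 216.6], 'score': 0.93}, {'uv': [312.1, 188.1], 'score': 0.84}, {'uv': [259.8, 182.2], 'score': 0.64}]
```

View pics/s1.png

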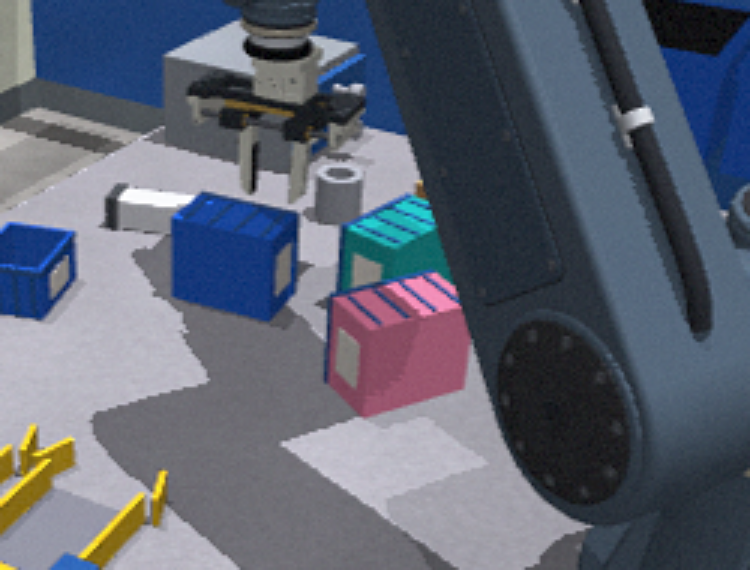

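The fingers are just behind the bin's upper mouth edge. Now I push gently to roll it.

```bash
python3 -m pendant '[[[0.1,0,0],[0,0,0],0.5],[[0.2,0,0],[0,0,0],0.5],[[0.26,0,0],[0,0,0],0.5],[[0.31,0,0],[0,0,0],0.5],[[0.36,0,0],[0,0,0],0.5],[[0.41,0,0],[0,0,0],0.5],[[0.46,0,0],[0,0,0],0.5],[[0.5,0,0],[0,0,0],0.5]]'
python3 - <<'E'
from h import *
f=grab_frame("side")
cv2.imwrite("pics/s2.png",cv2.resize(f[100:290,180:430],None,fx=3,fy=3))
E
```

```text
t: 5.48
tool_pos: [588.3, -214.7, 88.0]
tool_rot: [0.674, 0.739, 0.0, -0.0]
force: [-0.4, 1.1, -0.8]
gripper_width: 0.495
```

View pics/s2.png

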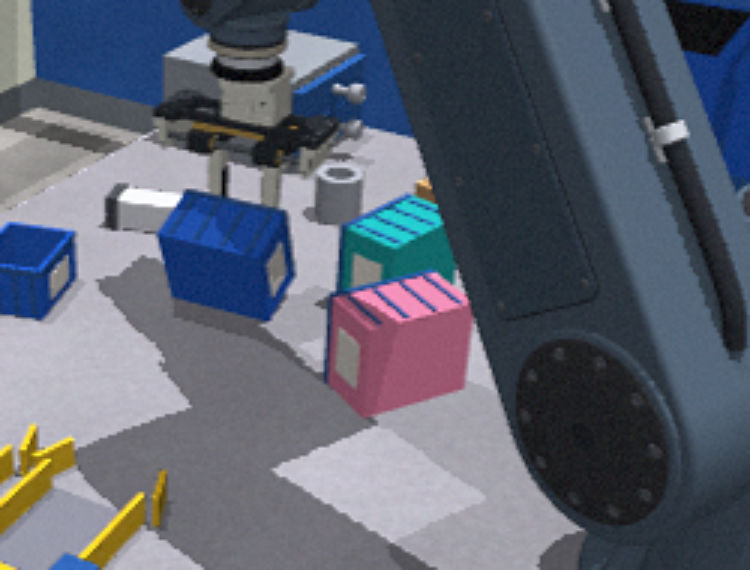

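The bin is rolling over its lower underside edge without sliding. I keep pushing.

```bash
python3 -m pendant '[[[0.05,0,0],[0,0,0],0.5],[[0.1,0,0],[0,0,0],0.5],[[0.14,0,0],[0,0,0],0.5],[[0.18,0,0],[0,0,0],0.5],[[0.22,0,0],[0,0,0],0.5],[[0.25,0,0],[0,0,0],0.5],[[0.25,0,0],[0,0,0],0.5],[[0.25,0,0],[0,0,0],0.5]]'
python3 - <<'E'
from h import *
f=grab_frame("side")
cv2.imwrite("pics/s3.png",cv2.resize(f[100:290,180:430],None,fx=3,fy=3))
E
```

```text
t: 6.52
tool_pos: [584.9, -178.0, 88.1]
tool_rot: [0.674, 0.739, 0.0, 0.0]
force: [-0.2, 0.3, 0.0]
gripper_width: 0.502
```

View pics/s3.png

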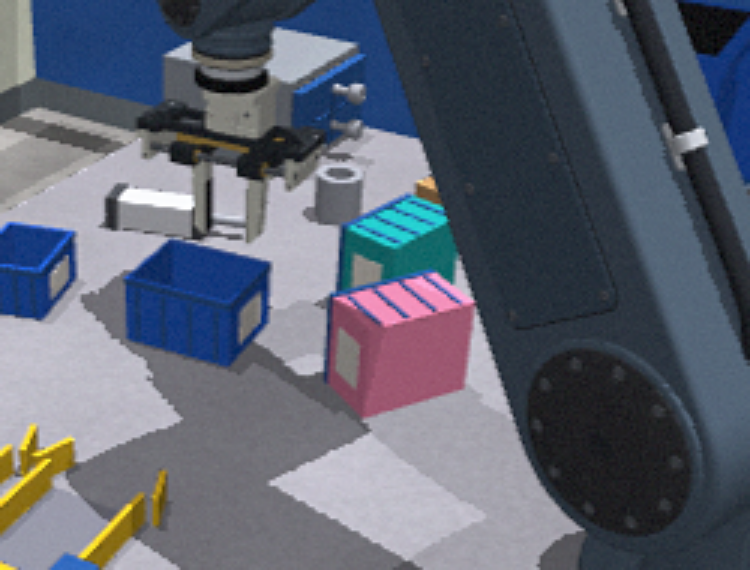

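The bin stands on its base. Now I measure its pose.

Run:
```python
from h import *
f=grab_frame("side")[170:230,215:280]
cv2.imwrite("pics/s4.png",cv2.resize(f,None,fx=9,fy=9,interpolation=cv2.INTER_CUBIC))
for c in("side","top"):
  if c=="top": 
    g=grab_frame(c); cv2.imwrite("pics/t4.png",cv2.resize(g[120:220,200:330],None,fx=6,fy=6,interpolation=cv2.INTER_CUBIC))
  for d in place_of(c,"bin_center"): print(c,d,atz(c,d["uv"],37.5))
```

```text
side {'uv': [307.7, 212.1], 'score': 0.83} [ 385.4 -153.5   37.5]
side {'uv': [249.1, 199.7], 'score': 0.7} [ 575.1 -119.7   37.5]
side {'uv': [311.2, 186.1], 'score': 0.66} [ 447.8 -313.2   37.5]
top {'uv': [306.8, 221.2], 'score': 0.9} [ 437.9 -285.6   37.5]
top {'uv': [310.1, 293.7], 'score': 0.77} [ 247.2 -287.7   37.5]
```

View pics/s4.png

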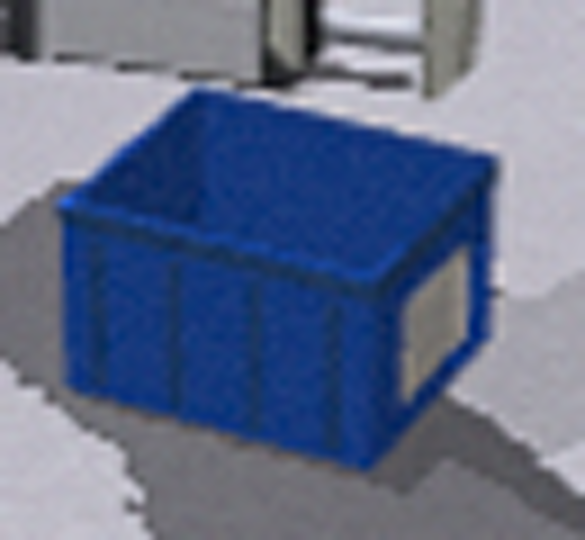

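View pics/t4.png

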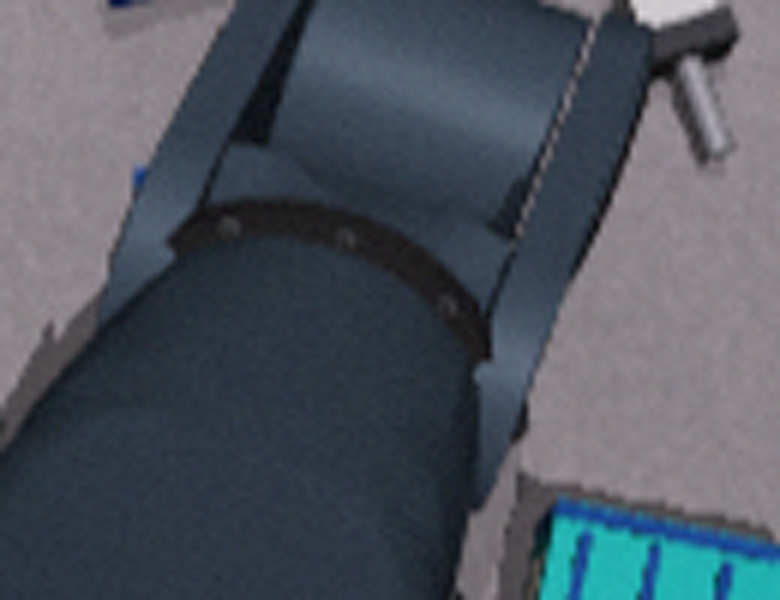

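```bash
cat >> h.py <<'E'
def rect(cam,C,z):  # order: x+y+, x+y-, x-y-, x-y+
    P=np.array([atz(cam,c,z) for c in C]); print(P[:,:2].tolist())
    ex=P[0]-P[3]+P[1]-P[2]; ey=P[0]-P[1]+P[3]-P[2]
    print("ctr",P.mean(0),"yaw x %.1f y %.1f"%(np.degrees(np.arctan2(ex[1],ex[0])),np.degrees(np.arctan2(ey[1],ey[0]))-90),"len",np.linalg.norm(ex)/2,np.linalg.norm(ey)/2)
E
python3 - <<'E'
from h import *
C=np.array([(60,203),(203,88),(497,158),(380,285)])/9+[215,170]
rect("side",C,75)
C=np.array([(70,390),(365,471)])/9+[215,170]
P=[atz("side",c,0) for c in C];print(P)
E
```

```text
[[634.9, -55.8], [642.1, -154.1], [525.7, -166.3], [513.9, -68.2]]
ctr [ 579.15 -111.1    75.  ] yaw x 5.9 y 5.5 len 119.33557726009455 98.6584512345496
[array([633.2, -56.1,   0. ]), array([518.5, -68.2,   0. ])]
```

The bin measures 119 x 99 mm, centred at (579,-111) with yaw 5.7°. I'll lower both fingers inside it near its front (+y) wall and tow it from there, so it stays captive.

```bash
python3 -m pendant '[[[0.05,0,-0.05],[0,0,0],0.71],[[0.17,0,-0.05],[0,0,0],0.71],[[0.3,0,-0.05],[0,0,0],0.71],[[0.43,0,-0.05],[0,0,0],0.71],[[0.54,0,-0.05],[0,0,0],0.71],[[0.585,0,0],[0,0,0],0.71],[[0.585,0,0],[0,0,0],0.71],[[0.585,0,0],[0,0,0],0.71]]'
python3 - <<'E'
from h import *
f=grab_frame("side")[130:230,200:300]
cv2.imwrite("pics/s5.png",cv2.resize(f,None,fx=6,fy=6,interpolation=cv2.INTER_CUBIC))
E
```

```text
t: 7.78
tool_pos: [576.8, -91.0, 88.0]
tool_rot: [0.674, 0.739, -0.0, -0.0]
force: [0.5, 0.4, 0.4]
gripper_width: 0.71
```

View pics/s5.png

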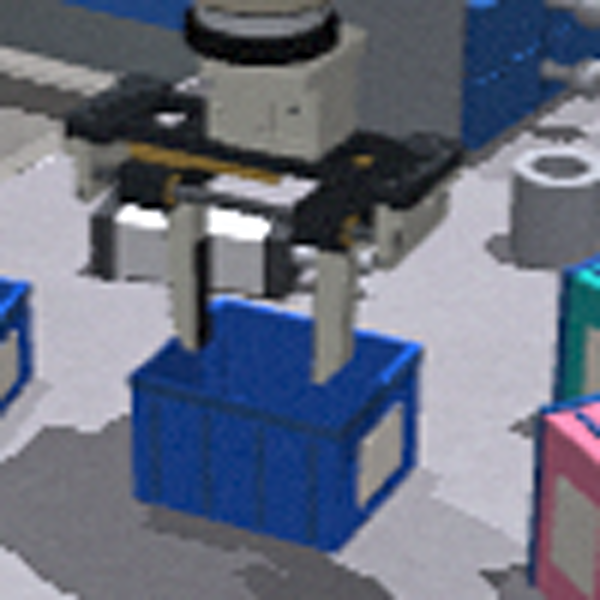

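Both fingers are over the opening. I lower them.

```bash
python3 -m pendant '[[[0,0,0.08],[0,0,0],0.71],[[0,0,0.16],[0,0,0],0.71],[[0,0,0.24],[0,0,0],0.71]]'; python3 -m pendant '[[[0,0,0.08],[0,0,0],0.71],[[0,0,0.14],[0,0,0],0.71],[[0,0,0.2],[0,0,0],0.71],[[0,0,0.22],[0,0,0],0.71],[[0,0,0.22],[0,0,0],0.71]]'
python3 - <<'E'
from h import *
f=grab_frame("side")[130:230,200:300]
cv2.imwrite("pics/s6.png",cv2.resize(f,None,fx=6,fy=6,interpolation=cv2.INTER_CUBIC))
E
```

```text
t: 8.2
tool_pos: [576.5, -90.6, 50.9]
tool_rot: [0.674, 0.739, -0.0, -0.0]
force: [-0.1, -0.6, -0.5]
gripper_width: 0.711
t: 8.82
tool_pos: [576.8, -90.5, 19.1]
tool_rot: [0.674, 0.739, 0.0, 0.0]
force: [0.3, -0.5, 0.6]
gripper_width: 0.708
```

View pics/s6.png

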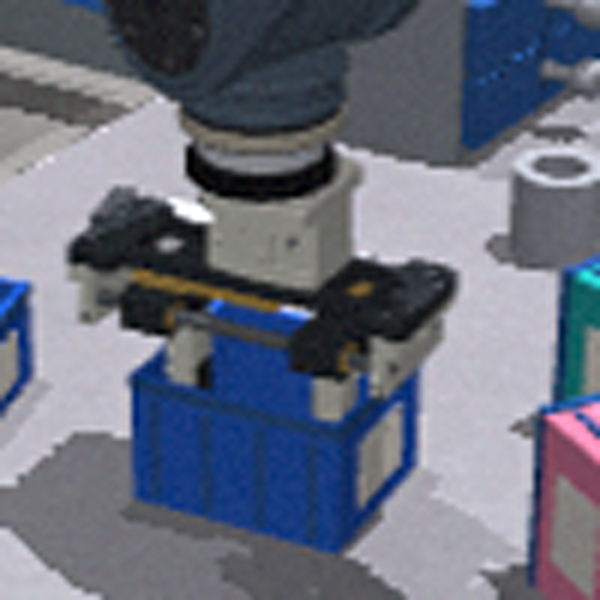

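The fingers are inside the bin and touching nothing. I tow it forward and towards lane A, turning it about 3° to match the lane.

```bash
python3 -m pendant '[[[0.07,0,0],[0,0,0],0.76],[[0.13,0,0],[0,0,0],0.76],[[0.18,0.01,0],[0,0,0],0.76],[[0.25,0.04,0],[0,0,0.002],0.76],[[0.33,0.09,0],[0,0,0.004],0.76],[[0.42,0.15,0],[0,0,0.006],0.76],[[0.51,0.21,0],[0,0,0.007],0.76],[[0.59,0.26,0],[0,0,0.008],0.76]]'
python3 - <<'E'
from h import *
f=grab_frame("side")[130:290,130:330]
cv2.imwrite("pics/s7.png",cv2.resize(f,None,fx=4,fy=4,interpolation=cv2.INTER_CUBIC))
E
```

```text
t: 9.88
tool_pos: [607.9, 2.3, 19.0]
tool_rot: [0.683, 0.731, -0.0, -0.0]
force: [-1.4, -2.1, 0.2]
gripper_width: 0.757
```

View pics/s7.png

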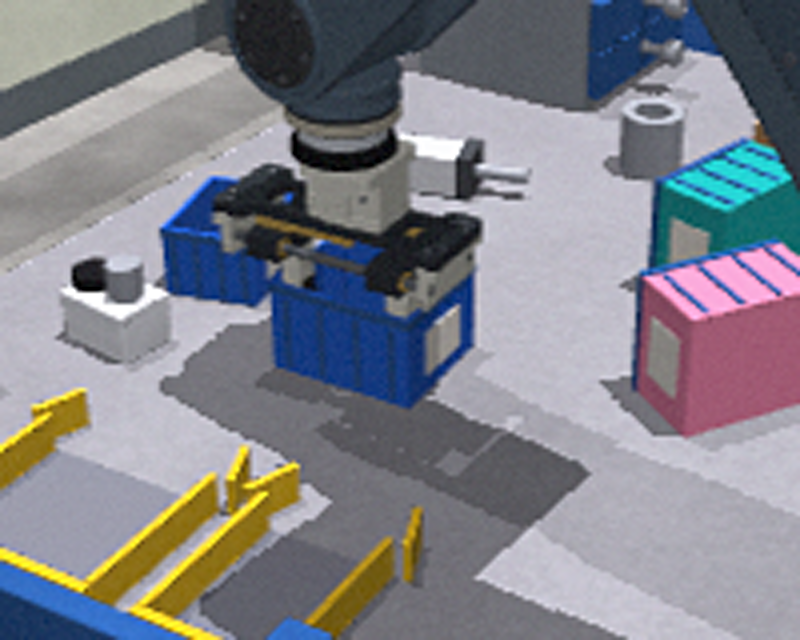

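```bash
python3 -m pendant '[[[0.09,0.06,0],[0,0,0.001],0.76],[[0.18,0.12,0],[0,0,0.002],0.76],[[0.27,0.19,0],[0,0,0.004],0.76],[[0.36,0.26,0],[0,0,0.006],0.76],[[0.45,0.32,0],[0,0,0.008],0.76],[[0.53,0.37,0],[0,0,0.008],0.76],[[0.6,0.39,0],[0,0,0.008],0.76],[[0.62,0.39,0],[0,0,0.008],0.76]]'
python3 - <<'E'
from h import *
f=grab_frame("side")[150:290,100:275]
cv2.imwrite("pics/s8.png",cv2.resize(f,None,fx=4.5,fy=4.28,interpolation=cv2.INTER_CUBIC))
f=grab_frame("top")[90:210,80:240]
cv2.imwrite("pics/t8.png",cv2.resize(f,None,fx=5,fy=5,interpolation=cv2.INTER_CUBIC))
E
```

```text
t: 10.92
tool_pos: [659.7, 98.6, 19.2]
tool_rot: [0.692, 0.722, 0.0, 0.0]
force: [-0.1, -2.6, 0.5]
gripper_width: 0.757
```

View pics/s8.png

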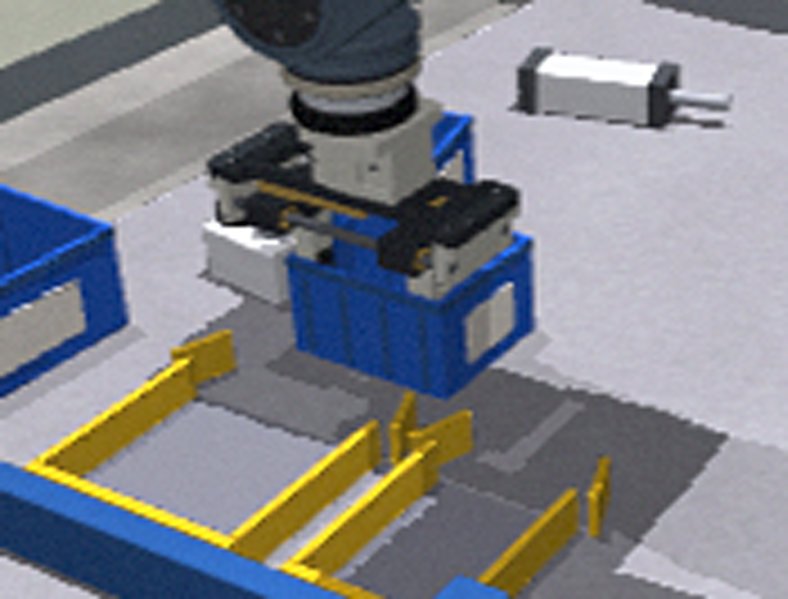

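View pics/t8.png

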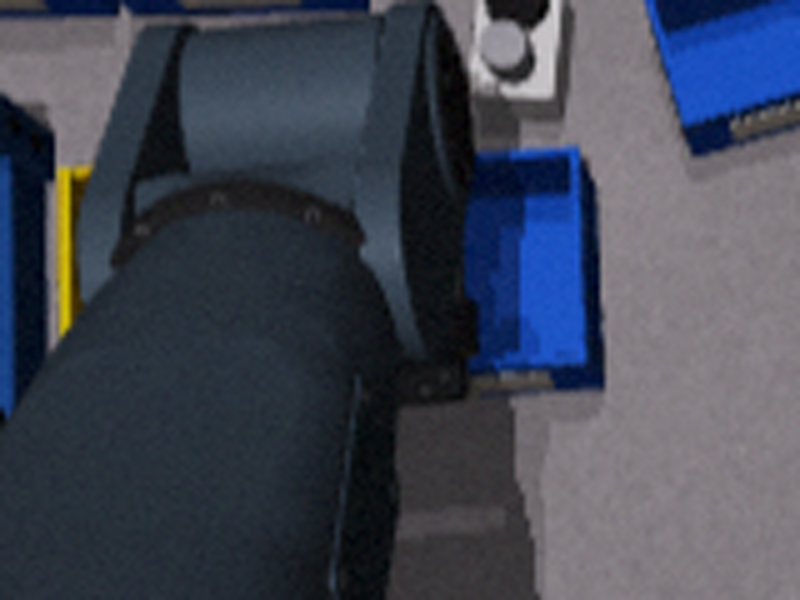

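Run:
```python
from h import *
P=[atz("top",np.array(c)/5+[80,90],75) for c in((581,147),(588,368))];print(P,np.linalg.norm(P[0]-P[1]),np.degrees(np.arctan2(*(P[0]-P[1])[[1,0]])))
P=[atz("side",np.array(c)/[4.5,4.28]+[100,150],0) for c in((297,348),(447,399))];print(P,np.linalg.norm(P[0]-P[1]),np.degrees(np.arctan2(*(P[0]-P[1])[[1,0]])))
P=[atz("side",np.array(c)/[4.5,4.28]+[100,150],75) for c in((289,258),(443,305))];print(P)
# lane in side image, tops of fences z=30 (inner edges)
```

```text
[array([717.1,  10.9,  75. ]), array([593.8,   6.2,  75. ])] 123.38954574841426 2.182967152577778
[array([714.5, 115.6,   0. ]), array([595.5, 109.5,   0. ])] 119.15624196826619 2.9344421264799627
[array([710.2, 117.6,  75. ]), array([593.1, 110. ,  75. ])]
```

The bin sits about 3–7 mm to the -x side of the lane axis, because of slack around the fingers. I'll open the fingers lightly to centre it, then set a small slack.

```bash
python3 -m pendant '[[[0,0,0],[0,0,0],0.9],[[0,0,0],[0,0,0],0.9],[[0,0,0],[0,0,0],0.9],[[0,0,0],[0,0,0],0.9]]' 4
python3 -m pendant '[[[0,0,0],[0,0,0],0.8],[[0,0,0],[0,0,0],0.8]]'
python3 - <<'E'
from h import *
f=grab_frame("top")[90:210,80:240]
cv2.imwrite("pics/t9.png",cv2.resize(f,None,fx=5,fy=5,interpolation=cv2.INTER_CUBIC))
f=grab_frame("side")[150:290,100:275]
cv2.imwrite("pics/s9.png",cv2.resize(f,None,fx=4.5,fy=4.28,interpolation=cv2.INTER_CUBIC))
E
```

```text
t: 11.52
tool_pos: [659.4, 97.7, 19.1]
tool_rot: [0.692, 0.722, -0.0, -0.0]
force: [-2.4, 0.6, 1.3]
gripper_width: 0.837
t: 11.78
tool_pos: [659.8, 98.0, 19.2]
tool_rot: [0.692, 0.722, 0.0, 0.0]
force: [1.0, -0.2, -0.1]
gripper_width: 0.8
```

View pics/t9.png

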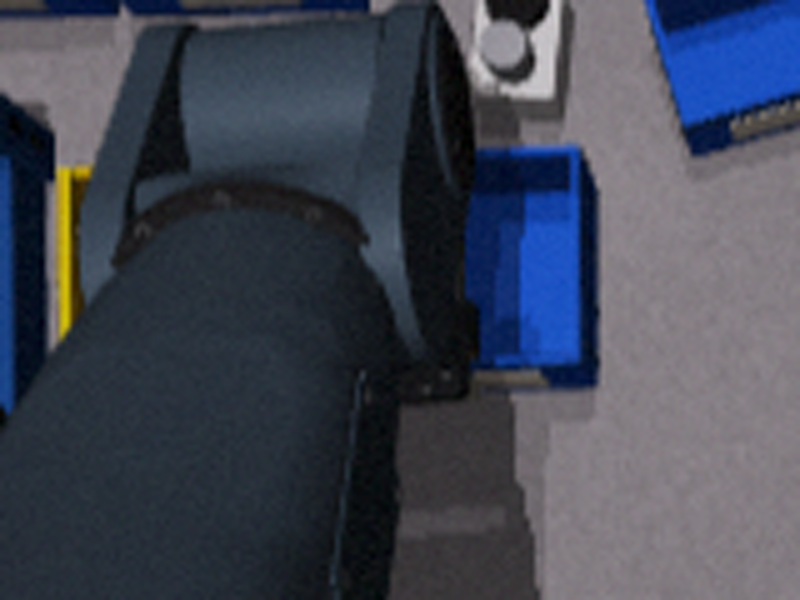

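View pics/s9.png

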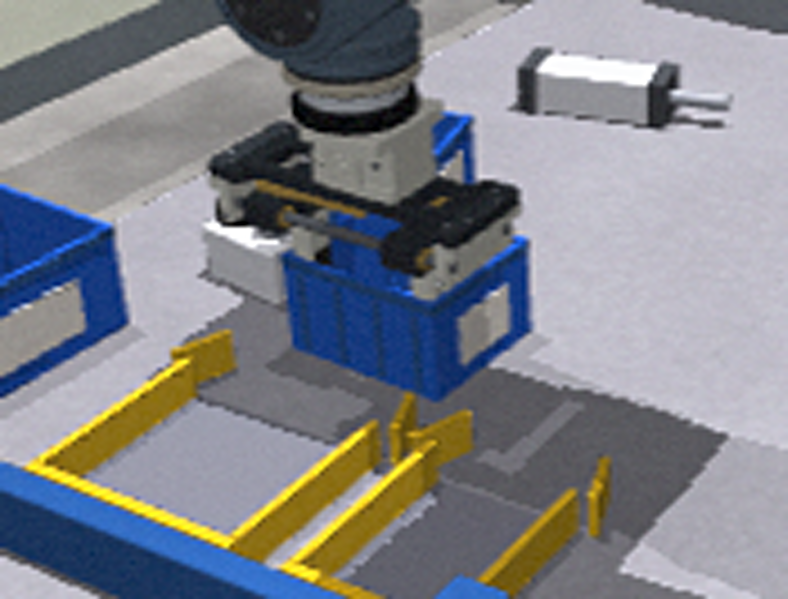

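The fingers stopped at 0.837, a span of 112.8 mm against the 112 mm inner width, so the bin is now centred on the tool. I tow straight in.

```bash
python3 -m pendant '[[[0.08,0,0],[0,0,0],0.8],[[0.17,0,0],[0,0,0],0.8],[[0.26,0,0],[0,0,0],0.8],[[0.35,0,0],[0,0,0],0.8],[[0.44,0,0],[0,0,0],0.8],[[0.53,0,0],[0,0,0],0.8],[[0.6,0,0],[0,0,0],0.8],[[0.63,0,0],[0,0,0],0.8]]'
python3 - <<'E'
from h import *
f=grab_frame("side")[180:320,60:260]
cv2.imwrite("pics/s10.png",cv2.resize(f,None,fx=4,fy=4,interpolation=cv2.INTER_CUBIC))
f=grab_frame("top")[90:210,60:220]
cv2.imwrite("pics/t10.png",cv2.resize(f,None,fx=5,fy=5,interpolation=cv2.INTER_CUBIC))
E
```

```text
t: 12.88
tool_pos: [655.5, 193.0, 19.2]
tool_rot: [0.692, 0.722, 0.0, 0.0]
force: [-0.3, -2.5, 2.2]
gripper_width: 0.798
```

View pics/s10.png

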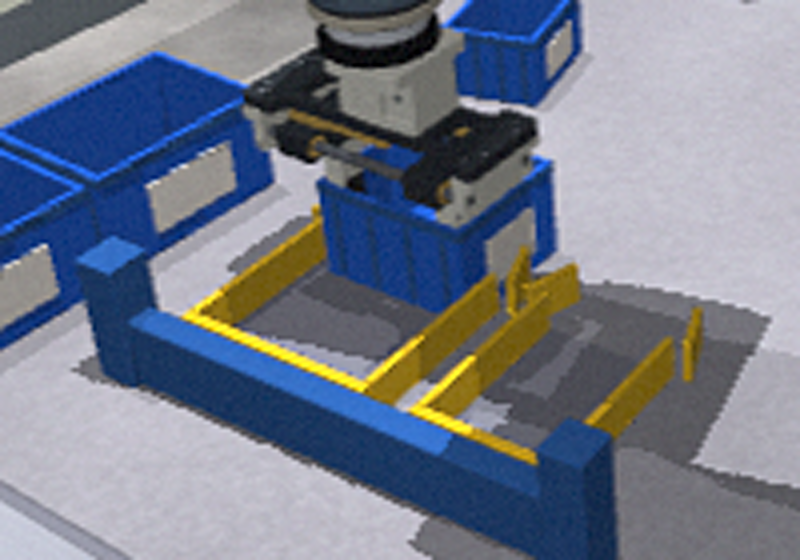

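View pics/t10.png

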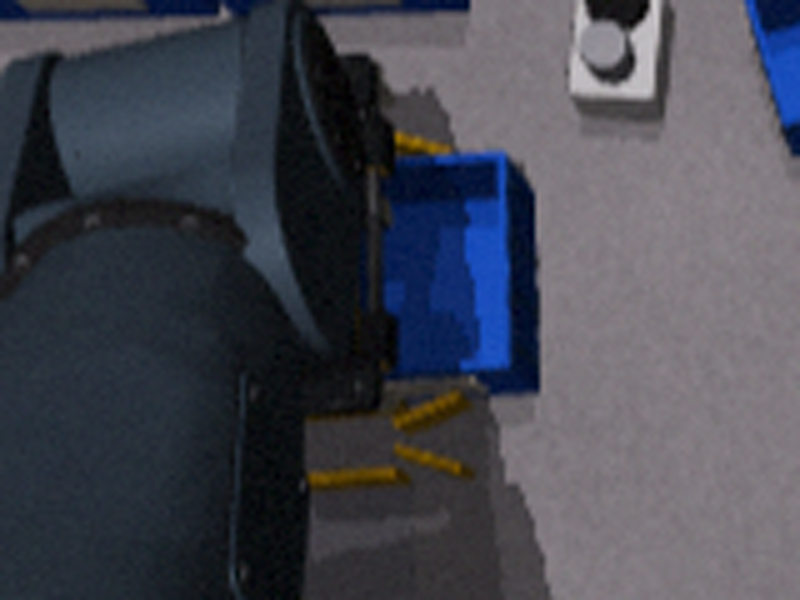

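The bin's nose is already between lane A's fences, and it is upright and straight. I continue.

```bash
python3 -m pendant '[[[0.08,0,0],[0,0,0],0.8],[[0.17,0,0],[0,0,0],0.8],[[0.26,0,0],[0,0,0],0.8],[[0.35,0,0],[0,0,0],0.8],[[0.43,0,0],[0,0,0],0.8],[[0.5,0,0],[0,0,0],0.8],[[0.55,0,0],[0,0,0],0.8],[[0.58,0,0],[0,0,0],0.8]]'
python3 -m pendant '[[[0.02,0,0],[0,0,0],0.8],[[0.04,0,0],[0,0,0],0.8],[[0.06,0,0],[0,0,0],0.8],[[0.07,0,0],[0,0,0],0.8]]'
```

```text
t: 13.98
tool_pos: [651.8, 279.6, 19.1]
tool_rot: [0.692, 0.722, 0.0, 0.0]
force: [0.3, -2.0, -0.9]
gripper_width: 0.801
t: 14.48
tool_pos: [651.4, 289.8, 19.2]
tool_rot: [0.692, 0.722, 0.0, 0.0]
force: [-0.3, -1.3, -0.4]
gripper_width: 0.8
```

Not at the stop yet, since the force is only friction. I creep on.

```bash
python3 -m pendant '[[[0.01,0,0],[0,0,0],0.8],[[0.02,0,0],[0,0,0],0.8],[[0.03,0,0],[0,0,0],0.8]]'; python3 -m pendant '[[[0.008,0,0],[0,0,0],0.8],[[0.016,0,0],[0,0,0],0.8]]'
```

```text
t: 14.85
tool_pos: [651.3, 293.6, 19.2]
tool_rot: [0.692, 0.722, -0.001, 0.0]
force: [0.1, -9.4, 1.7]
gripper_width: 0.799
t: 15.1
tool_pos: [651.3, 293.9, 19.2]
tool_rot: [0.691, 0.722, -0.002, 0.001]
force: [0.2, -20.6, 4.7]
gripper_width: 0.8
```

The force rises at y=293.6, where I predicted 293, so the bin is on the stop. I back off, narrow the fingers and lift out.

```bash
python3 -m pendant '[[[-0.03,0,0],[0,0,0],0.76],[[-0.08,0,0],[0,0,0],0.7],[[-0.14,0,0],[0,0,0],0.68],[[-0.16,0,0],[0,0,0],0.68],[[-0.16,0,0],[0,0,0],0.68]]'; python3 -m pendant '[[[0,0,-0.1],[0,0,0],0.68],[[0,0,-0.25],[0,0,0],0.68],[[0,0,-0.4],[0,0,0],0.68],[[0,0,-0.6],[0,0,0],0.68],[[0,0,-0.8],[0,0,0],0.68],[[0,0,-0.95],[0,0,0],0.68]]'
python3 -m pendant '[[[-0.25,0,0],[0,0,0],0.68],[[-0.5,0,0],[0,0,0],0.68],[[-0.75,0,0],[0,0,0],0.68],[[-1,0,0],[0,0,0],0.68]]'
python3 -m pendant '[[[-0.25,0,0],[0,0,0],0.68],[[-0.5,0,0],[0,0,0],0.68],[[-0.75,0,0],[0,0,0],0.68],[[-1,0,0],[0,0,0],0.68],[[-1,0,0],[0,0,0],0.68]]'
python3 - <<'E'
from h import *
f=grab_frame("side"); cv2.imwrite("pics/s11a.png",cv2.resize(f,None,fx=1.5,fy=1.5))
cv2.imwrite("pics/s11.png",cv2.resize(f[180:320,60:260],None,fx=4,fy=4,interpolation=cv2.INTER_CUBIC))
f=grab_frame("top"); cv2.imwrite("pics/t11a.png",cv2.resize(f,None,fx=1.5,fy=1.5))
cv2.imwrite("pics/t11.png",cv2.resize(f[110:230,60:160],None,fx=5,fy=5,interpolation=cv2.INTER_CUBIC))
for c in("top","side"):
  for d in place_of(c,"bin_center")[:4]: print(c,np.round(d["uv"],1),round(d["score"],2),atz(c,d["uv"],37.5))
E
```

```text
t: 15.72
tool_pos: [652.2, 272.5, 19.2]
tool_rot: [0.692, 0.722, 0.0, -0.0]
force: [-0.1, -0.7, 0.3]
gripper_width: 0.68
t: 16.48
tool_pos: [652.5, 272.9, 165.0]
tool_rot: [0.692, 0.722, 0.001, 0.001]
force: [0.4, -0.6, -0.7]
gripper_width: 0.68
t: 16.98
tool_pos: [658.7, 121.7, 163.5]
tool_rot: [0.692, 0.722, 0.001, 0.001]
force: [-0.0, -0.1, -0.4]
gripper_width: 0.683
t: 17.6
tool_pos: [665.1, -29.3, 163.3]
tool_rot: [0.693, 0.721, 0.0, 0.001]
force: [0.5, 0.7, -0.6]
gripper_width: 0.682
top [115.6 148.7] 0.8 [648.2 242.6  37.5]
top [314.9 295.1] 0.78 [ 243.5 -300.2   37.5]
top [311.1 224.4] 0.74 [ 429.1 -296.9   37.5]
side [313.8 185.4] 0.91 [ 442.5 -322.8   37.5]
side [309.7 212.9] 0.82 [ 378.3 -152.6   37.5]
side [144.2 253.3] 0.64 [652.7 258.9  37.5]
```

View pics/s11.png

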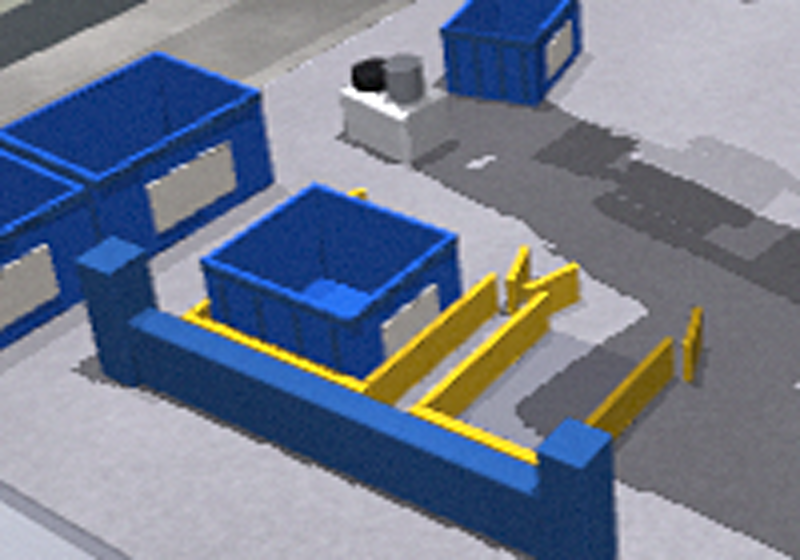

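View pics/t11.png

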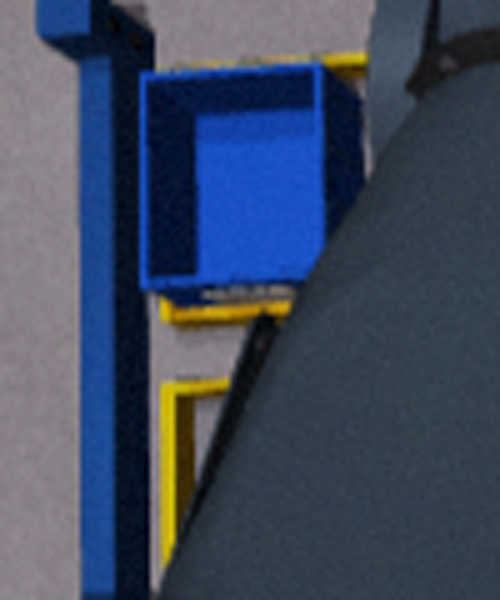

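View pics/t11a.png

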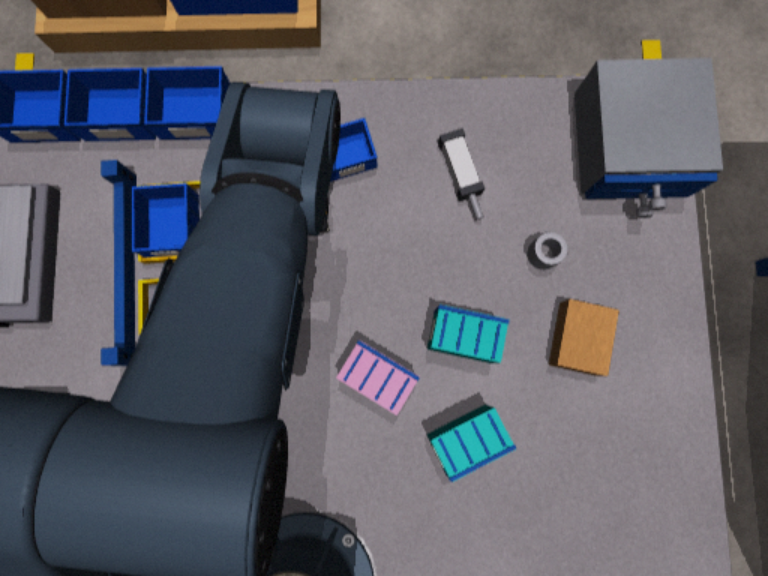

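Run:
```python
from h import *
for c in((142,73),(143,290),(324,64)): print(atz("top",np.array(c)/5+[60,110],75))
C=np.array([(203,262),(316,185),(459,237),(355,318)])/4+[60,180]
rect("side",C,75)
```

```text
[707.8 306.9  75. ]
[586.5 300.6  75. ]
[711.  206.7  75. ]
[[705.4, 313.3], [710.0, 214.5], [590.9, 208.4], [587.4, 303.5]]
ctr [648.425 259.925  75.   ] yaw x 3.8 y 2.4 len 118.81626572149119 97.03455570053382
```

The top view puts the bin's front edge within about 1 mm of the stop face, and its yaw of about 3° matches the lane. I hand in.

```bash
python3 -c "
from plant import *
print(sign_off())"
```

```text
the job is handed in; nothing more can be done
None
```

The blue bin is back on its base and stands in lane A, the 136 mm lane, against the back stop. I handed the job in at about 18 s, with no verdict reported.

- **How it was done:** I pushed the bin's upper mouth edge until it rolled over its lower underside edge. I then towed it along the bench with both fingers inside, against its front wall, without lifting it.
- **At the stop:** the push force rose to about 21 N at TCP y = 293.6 mm, where I had predicted 293. I then backed the fingers off and lifted clear.
- **Last checks:** the top picture puts the bin's front edge within about 1 mm of the stop face, upright and in line with the lane (about 3° yaw). I compared the other things on the bench with the first picture by eye only, and none looks moved.
- **Disagreements:** the side camera put the bin's middle about 5 mm further forward than the top camera. The network's top-view estimate was about 12 mm short. I relied on the contact force and the top-view edges instead.

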